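# Turn the drilled board on the jig and clip it to the fence

### The arm

A 6-joint arm with a two-finger parallel gripper is mounted at the origin on the work surface. World frame = base frame: x ahead of the robot, y to its left, z up, the work surface at z = 0. Lengths are in m, angles in rad, forces in N, time in s.
With the tool pointing down it reaches from about 0.25 to 0.725 m from the base axis. Payload 4 kg.
Tool frame: the origin (TCP) lies midway between the tips of the shut fingers; the grasp point (between the pads) lies 19 mm behind it (bot.grip_depth is the distance from the TCP to the grasp point, in m); z points along the fingers, y is the line along which they close (so a half turn about z gives the same grasp; the last joint's range is limited). The gripper opens to 85 mm and grips with 20 to 120 N. Pads are 22 mm wide; open, the fingers measure 114 mm over their backs; the gripper's body (76 mm by 85 mm) begins 54 mm behind the grasp point. The pads swing forward as they close: fully open they stand 13 mm farther back than shut.
Start: joints at [-1.258, 0.241, 0.005, 1.335, 0, 1.571], TCP at [0.154, -0.476, 0.231] pointing down, gripper open.
Joint ranges: [-2.72, 2.72], [-1.05, 1.87], [-1.09, 1.28], [-1.99, 2.15], [-1.42, 1.44], [-3.14, 3.14]. Speed limits (rad/s): [2.79, 2.79, 3.14, 3.14, 3.14, 3.14].

### API

Orientations are given as a unit quaternion [x, y, z, w].
In Python, from workcell import bot gives the robot as it stands.
- The arm moves only by the shell command python3 -m creep 'ROWS'. ROWS is JSON, one flat list of numbers, 5 for each row, row after row: the shift along the world's x, y, z in m, then the turn about the world's z in rad, then the finger opening in m, from 0 to 0.0854. In form: [x, y, z, twist, claw, x, y, z, twist, claw, ...]. A call has 1 to 10 rows; each row is the pose to reach, as a shift and turn from the pose commanded when the call began; what a row does not reach only later rows make up. A row lasts 1/12 s, in which the tool goes at most 41.7 mm and 7.16 degrees, less where a joint would pass 70% of its speed; a pose out of reach is approached as far as the arm can. A call with a gripper value outside its range is refused whole. The fingers move at their own pace and stop on an object; the grip force is fixed at half the most. Time passes only in rows, so rows that repeat a pose let the fingers close. It gives the time, the measured TCP pose, the force, the opening and the grip force at its end, in the units of the state.
- bot.get_obs(): the state, without advancing time (a new reading comes with each control period).
- bot.camera(name): name is "scene" or "top"; returns a dict with "pixels" (384x512x3 uint8, red, green, blue), "camera_matrix" (3x3 intrinsics, pixels), "extrinsics" (4x4, takes a point from world to camera coordinates). Camera axes: x right, y down, z forward; pixel columns grow to the right and rows downward; lengths in m; the calibration is good to about 2 mm. A picture is of the moment at which its call begins. There is no depth.
- bot.job_done(): hands the job in; it is judged then, once.
Trained networks look in the newest picture that a camera, given by its name, has taken for a name from the list of things; names that differ only in an ending like _2 or _b are one class to them, and where a whole thing is asked for, a point or a joint stands for the part that bears it (a point fixed in the world has none). Each returns a list of dicts, best first, with "score" (0 to 1); they miss things now and then, are a little off and sometimes report something else, mostly with a low value. They report only what shows in the picture. A call takes as long as a camera call. They do not tell look-alikes from the thing itself.
- bot.look_for(camera, thing): "centre" ([column, row] as shares, 0 to 1, of the picture: columns of its width, rows of its height, amid what is visible of it).
- bot.place_of(camera, thing): "centre" ([column, row] as shares, 0 to 1, of the picture: columns of its width, rows of its height: a listed point, or the origin of a listed thing).
The state is a dict: "clock": time; "joint_pos": joint angles; "joint_vel": joint speeds; "tau": joint torques, N m; "eef_pos": TCP position; "tool_rot": TCP orientation; "ft_force": force on the tool from outside, world axes, zero at the start; "ft_torque": the same for the moment, N m; "grip_width": finger opening in m; "grasp_force": force on a finger pad.
Only numpy, scipy, OpenCV 4.12 (cv2) and the standard library are available. Lean on these libraries where they do the work, as an engineer would, in place of code of your own. Each camera call takes 0.05 s, during which the arm holds its last target. There are 200 camera calls.

### The job

The first face of the board standing on the drilling jig is done: turn the board round so that its drilled face stands flat against both of the jig's plywood uprights, centred on them and upright on the jig's deck. Then take the red spring clamp off the rack and clip it down over the board and either one of the uprights, so that its jaws pinch the two together. Leave the blue clamp where it is and do not disturb anything else on the bench.

Things in the scene. Friction and masses are not known exactly. Their poses are not given: they have to be found in the camera images.
- jig: Fixed jig: wood deck 12 mm thick (x -50 to 90 mm, y +-110) with a fence of two plywood uprights, 12 mm thick, 55 wide (|y| 40 to 95), tops 74 mm above the bench; the 80 mm window between them lets a finger through. Origin: underside of the deck, mid-window, below the uprights' front faces; x points out of the fence to the board's side (x = 0 front face, -12 mm back), y along the fence, z up.
- jig_up_a (a point): Top of the upright on the jig's +y side, at the middle of its front face (jig x 0, y 67.5, z 74 mm). Behind the upright, at its outer end, is a low brace (|y| 87 to 95, x -44 to -12, top z 46 mm).
- jig_up_b (a point): The same on the upright of the jig's -y side (y -67.5 mm).
- board: The workpiece: brown hardwood board 18 x 190 x 70 mm, 0.2 kg, standing on its long edge on the jig's deck in front of the fence, a little askew. Origin: middle of its underside; x through its thickness, towards the drilled face; y along its length, z up. At the start the drilled face looks away from the fence.
- board_drilled (a point): Centre of the board's drilled face (three dark round holes; a blue line runs on the top edge along this face's side).
- board_plain (a point): Centre of the board's plain, undrilled face.
- rack: Clamp rack, fixed: a green base plate 85 x 200 x 10 mm with a wooden rail 14 mm thick and 190 mm long standing on it, its top 55 mm above the bench. Origin: centre of the underside; y along the rail, z up.
- clamp: Spring clamp, red handles and jaw tips, steel arms, 150 mm high, 0.14 kg, upright astride the rack's rail, handles up. Like a clothes peg: pressing the handles together (16 N) opens the jaws, up to 56 mm; a spring shuts them. Origin: mid hinge pin. On the rack y is along the pin and rail, x across it (handles close along x), z up. The frame belongs to arm a (-x) and leans with it.
- clamp_grip (a point): Middle of the handles, 48 mm above the hinge: where to grip from above, closing along the clamp's x. The handles are flat, 24 mm wide, from 14 to 66 mm above the hinge; on the rack they spread in a V, 57 mm over their tops; pressed fully home they are parallel, 26 mm over their outer faces, the tips then 72 mm below the hinge. The point leans with arm a.
- clamp_tip_a (a point): Centre of the round rubber jaw tip (7 mm radius, 28 mm long) of the clamp's arm a, 80 mm below the hinge.
- clamp_tip_b (a point): The same for arm b, the swinging one; the two tips touch when the clamp is empty and shut.
- clamp_arm (a joint): Opening angle between the clamp's two arms: 0 on the rack's 14 mm rail, -0.18 shut, about 0.20 on 30 mm, 0.54 with the handles pressed fully home.
- spare: A second clamp of the same make, dark steel with blue handles and tips, on the same rail. Leave it alone. Origin at its hinge.
- column: Fixed upright steel column, 24 mm thick with a 56 mm black handwheel on top, 259 mm high, standing between the jig and the rack. Origin: centre of its foot.
- glue: White glue bottle, 54 mm wide, 170 mm high, standing near the rack. Bystander. Origin: centre of its underside.
- offcut: Dark wood offcut 40 x 130 x 35 mm lying behind the jig. Bystander. Origin: centre of its underside.
- earmuffs: Orange and black ear defenders, about 110 x 140 x 42 mm, lying. Bystander. Origin: underside, midway between the cups.
- gclamp: Red G-clamp, lying, about 110 x 170 mm, 20 mm high. Bystander.
- square: Try square with a wooden stock and a steel blade, about 120 x 190 mm, 18 mm high, lying. Bystander.
Not all that is in view belongs to the job. Leave any green or purple look-alike of the board alone.

How it is judged:
By the outcome, as a careful person would: the job done as asked, in the order asked, and still so for the second after the job is handed in, with the robot touching nothing.
It also fails if it takes over 69 s, if anything falls off the work surface, if the arm or the gripper's body presses on something with over 40 N, if the wrist force passes 120 N, or if a joint passes its speed limit or range.

## Working session

There is one attempt and no reset: what is moved stays moved. The work goes in short steps, Python scripts to look and compute and a shell command to move; the robot and the scene stay as the last step left them, time stands still between calls to the robot, and variables do not carry over. Pictures are saved under pics/ and viewed, at most 10 in all, crops included, and the job is handed in when it is done.

```bash
mkdir -p pics; ls
cat > h.py <<'E'
import numpy as np, cv2
from workcell import bot
def shot(cam,name=None,crop=None,scale=1):
    c=bot.camera(cam); im=cv2.cvtColor(c["pixels"],cv2.COLOR_RGB2BGR)
    if crop: x0,y0,x1,y1=crop; im=im[y0:y1,x0:x1]
    if name: cv2.imwrite("pics/"+name,cv2.resize(im,None,fx=scale,fy=scale,interpolation=cv2.INTER_CUBIC))
    return c
def ray(c,px):
    K=np.array(c["camera_matrix"]);E=np.array(c["extrinsics"]);R,t=E[:3,:3],E[:3,3]
    return -R.T@t, R.T@np.linalg.solve(K,[px[0],px[1],1])
def atz(c,px,z):
    o,d=ray(c,px); return o+d*(z-o[2])/d[2]
def proj(c,P):
    K=np.array(c["camera_matrix"]);E=np.array(c["extrinsics"]);q=K@(E[:3,:3]@np.array(P)+E[:3,3]); return q[:2]/q[2]
def tri(obs):
    A=np.zeros((3,3));b=np.zeros(3)
    for c,px in obs:
        o,d=ray(c,px);d=d/np.linalg.norm(d);M=np.eye(3)-np.outer(d,d);A+=M;b+=M@o
    P=np.linalg.solve(A,b); return P,[np.linalg.norm(proj(c,P)-px) for c,px in obs]
def find(cam,thing,n=3):
    return [(np.array(r["centre"])*[512,384],r["score"]) for r in bot.place_of(cam,thing)[:n]]
E
python3 - <<'E'
from h import *
np.set_printoptions(precision=3,suppress=True)
C={k:shot(k,k+"0.png",scale=1.5) for k in("top","scene")}
for k in C: print(k,ray(C[k],(256,192)))
for t in "jig jig_up_a board board_drilled board_plain rack clamp clamp_grip clamp_tip_a clamp_tip_b spare column glue offcut".split():
    for k in C: print(t,k,[(p.round(1),round(s,2)) for p,s in find(k,t)])
o=bot.get_obs(); print(o["clock"],o["eef_pos"],o["tool_rot"],o["grip_width"])
E
```

```text
pics
top (array([ 0.239, -0.009,  1.787]), array([ 0.138, -0.007, -0.99 ]))
scene (array([ 1.591, -0.35 ,  1.391]), array([-0.652,  0.203, -0.73 ]))
jig top [(array([303.9, 172.6]), 0.61), (array([302.8, 163. ]), 0.51)]
jig scene [(array([208.7, 248.7]), 0.8)]
jig_up_a top [(array([287.1, 163.7]), 0.94), (array([323.6, 173.8]), 0.91), (array([179.8, 188.9]), 0.28)]
jig_up_a scene [(array([187.4, 236.3]), 0.97), (array([231.2, 235.4]), 0.89)]
board top [(array([381.5, 157.4]), 0.93), (array([302.5, 161.8]), 0.86), (array([321.1, 257.3]), 0.79)]
board scene [(array([121.4, 286. ]), 0.84), (array([210.5, 253.7]), 0.71), (array([189. , 235.8]), 0.34)]
board_drilled top [(array([305.9, 152.9]), 0.61), (array([323.7, 253.2]), 0.61), (array([382.5, 153.8]), 0.56)]
board_drilled scene [(array([171.2, 179.9]), 0.69), (array([120.3, 276.2]), 0.66), (array([212.7, 252.1]), 0.65)]
board_plain top [(array([387. , 150.9]), 0.9), (array([302.5, 161. ]), 0.7), (array([297.5, 199.6]), 0.45)]
board_plain scene [(array([176.9, 178.8]), 0.95), (array([211.9, 247.4]), 0.79), (array([121.8, 280.8]), 0.56)
[... 399 characters left out ...]
ay([331.6, 205.5]), 0.69), (array([322.4, 201.6]), 0.52)]
clamp_tip_b top [(array([181.7, 195.8]), 0.48), (array([180.8, 188.2]), 0.43)]
clamp_tip_b scene [(array([331.6, 205.5]), 0.69), (array([322.4, 201.6]), 0.52)]
spare top [(array([202.4, 178.4]), 0.53)]
spare scene [(array([308.3, 196.8]), 0.72)]
column top [(array([253.6, 154.4]), 0.95), (array([179.9, 186.3]), 0.73)]
column scene [(array([265.7, 254.8]), 0.77)]
glue top [(array([202.3, 156.5]), 0.83)]
glue scene [(array([320. , 238.9]), 0.91)]
offcut top [(array([295.5, 196.8]), 0.73)]
offcut scene [(array([209.9, 219.1]), 0.7), (array([212.5, 256.5]), 0.4)]
1.5 [ 0.154 -0.476  0.231] [ 0.988  0.156 -0.    -0.   ] 0.08537217526280726
```

View pics/top0.png

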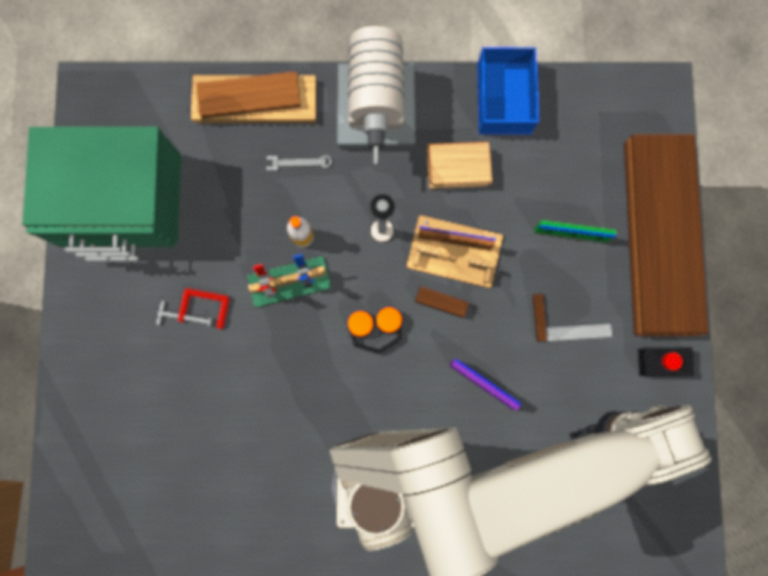

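View pics/scene0.png

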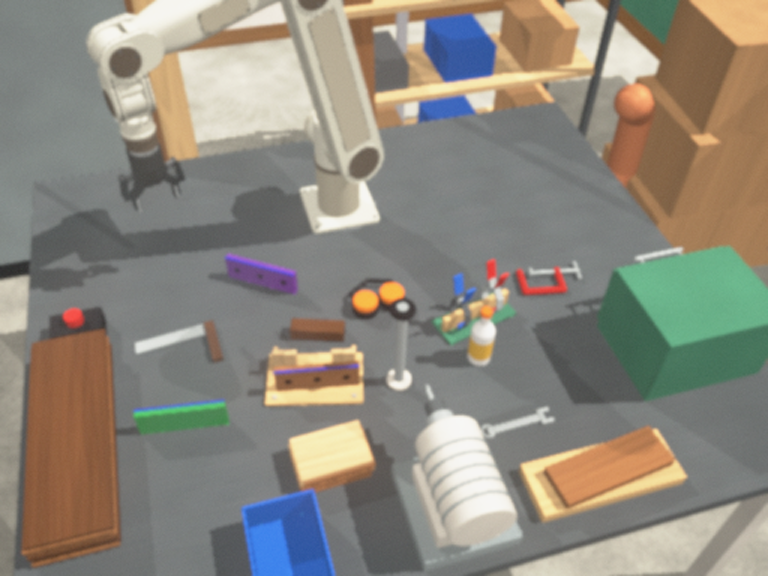

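Run:
```python
from h import *
shot("scene","sc_crop.png",(150,130,360,290),3.8)
shot("top","top_crop.png",(150,110,420,290),2.9)
```

```text
(no output)
```

View pics/sc_crop.png

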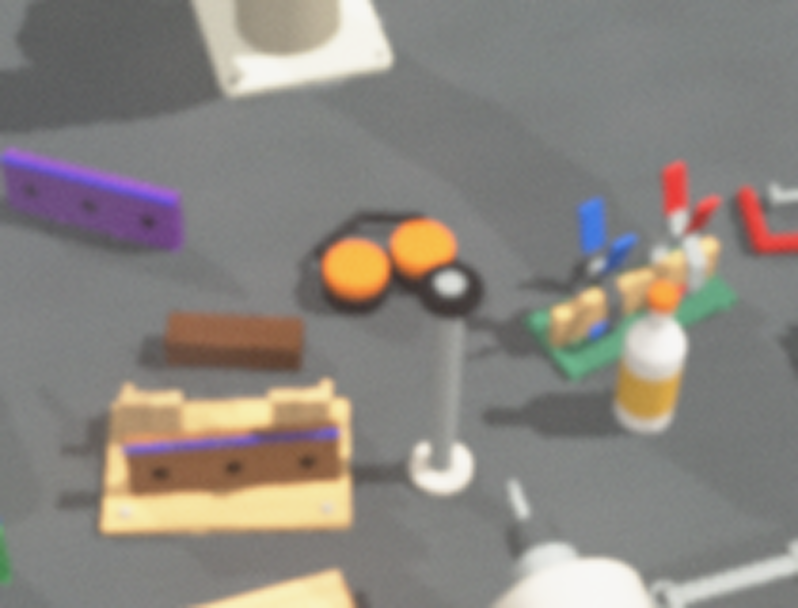

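View pics/top_crop.png

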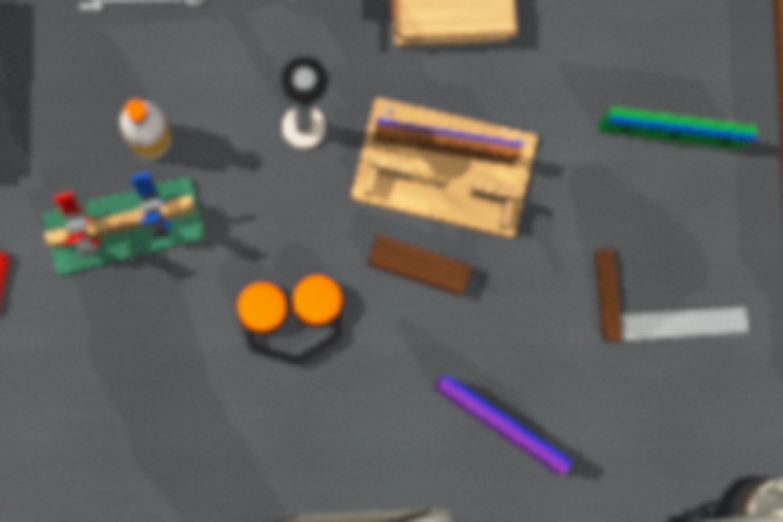

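Board candidates (scene pixels): the brown board on the jig (211,250) is the one. The green board (121,280) and the purple one (172,180) are look-alikes. Clamp candidates: red on the rack (327,178) is the one. The blue spare (305,190) and the red G-clamp (360,185) are not. In the crops, the drilled face looks away from the fence and the robot, and the red clamp stands at the rack's far left end. Next I measure.

```bash
cat > m.py <<'E'
from h import *
np.set_printoptions(precision=4,suppress=True)
T=shot("top");S=shot("scene")
hsv=cv2.cvtColor(T["pixels"],cv2.COLOR_RGB2HSV)
def rect(mask,box,z):
    m=np.zeros(mask.shape,np.uint8);x0,y0,x1,y1=box;m[y0:y1,x0:x1]=mask[y0:y1,x0:x1]*255
    m=cv2.morphologyEx(m,cv2.MORPH_CLOSE,np.ones((5,5)))
    cs,_=cv2.findContours(m,cv2.RETR_EXTERNAL,cv2.CHAIN_APPROX_NONE);c=max(cs,key=cv2.contourArea)[:,0]
    P=np.array([atz(T,p,z)[:2] for p in c],np.float32)
    r=cv2.minAreaRect(P*1000);return r,cv2.boxPoints(r)/1000
H,Sa,V=[hsv[...,i].astype(int) for i in range(3)]
b=T["pixels"].astype(int)
warm=(H<28)&(Sa>70)&(V>60)
print("deck",*rect(warm|((H>110)&(H<150)&(Sa>60)),(268,138,340,195),.012))
print("green",*rect((H>50)&(H<95)&(Sa>60),(160,165,225,210),.010))
print("blueline",*rect((H>112)&(H<150)&(Sa>50),(275,145,335,172),.082))
for t in "jig jig_up_a board board_drilled board_plain rack clamp clamp_grip clamp_tip_a clamp_tip_b spare column glue offcut earmuffs".split():
    a=find("top",t);s=find("scene",t)
    out=[]
    for p,_ in a:
        for q,_ in s:
            P,e=tri([(T,p),(S,q)])
            if max(e)<4: out.append((P.round(4).tolist(),round(max(e),1)))
    print(t,out)
E
python3 m.py
```

```text
deck ((583.2738037109375, -200.90399169921875), (227.50791931152344, 147.05149841308594), 76.2256851196289) [[ 0.4848 -0.2939]
 [ 0.6276 -0.3289]
 [ 0.6818 -0.1079]
 [ 0.5389 -0.0729]]
green ((506.0409240722656, 221.3051300048828), (89.4155044555664, 203.91726684570312), 14.413930892944336) [[0.4374 0.3089]
 [0.4881 0.1114]
 [0.5747 0.1337]
 [0.524  0.3312]]
blueline ((608.4259033203125, -235.43292236328125), (112.41409301757812, 4.485576629638672), 80.60704040527344) [[ 0.597  -0.2905]
 [ 0.6015 -0.2913]
 [ 0.6198 -0.1803]
 [ 0.6154 -0.1796]]
jig [([0.5656, -0.2037, -0.011], np.float64(2.1)), ([0.5972, -0.1995, 0.0288], np.float64(0.5))]
jig_up_a [([0.5478, -0.2544, 0.0813], np.float64(0.3)), ([0.5755, -0.1302, 0.0775], np.float64(3.1))]
board [([0.2412, -0.2591, 0.0157], np.float64(0.3)), ([0.6055, -0.1992, 0.0276], np.float64(1.2))]
board_drilled [([0.615, -0.5023, 0.0177], np.float64(0.6)), ([0.6339, -0.1999, 0.0651], np.float64(1.0))]
board_plain [([0.6041, -0.197, 0.0367], np.float64(0.3)), ([0.2507, -0.2633, 0.0531], np.float64(0.6))]
rack [([0.5159, 0.2198, -0.002], np.float64(3.7)), ([0.5159, 0.238, 0.0503], np.float64(3.4))]
clamp [([0.4844, 0.27, 0.095], np.float64(1.2))]
clamp_grip [([0.4982, 0.2681, 0.1558], np.float64(0.4))]
clamp_tip_a [([0.4933, 0.2654, 0.0305], np.float64(1.3)), ([0.5014, 0.2837, 0.0094], np.float64(2.8)), ([0.4802, 0.2614, 0.0161], np.float64(1.4))]
clamp_tip_b [([0.4933, 0.2654, 0.0305], np.float64(1.3)), ([0.5014, 0.2837, 0.0094], np.float64(2.8)), ([0.4802, 0.2614, 0.0161], np.float64(1.4))]
spare [([0.5253, 0.1741, 0.0981], np.float64(0.8))]
column [([0.6375, -0.0131, -0.0118], np.float64(1.2))]
glue [([0.617, 0.1841, 0.0002], np.float64(2.3))]
offcut [([0.5779, -0.186, 0.1519], np.float64(0.9)), ([0.4543, -0.1722, 0.0028], np.float64(0.8))]
earmuffs [([0.4019, 0.0105, 0.0062], np.float64(0.8))]
```

```bash
cat > fit.py <<'E'
from h import *
from scipy.optimize import minimize
np.set_printoptions(precision=4,suppress=True)
def box(x0,x1,y0,y1,z0,z1): return np.array([[x,y,z] for x in(x0,x1) for y in(y0,y1) for z in(z0,z1)])
JIG=[box(-.05,.09,-.11,.11,0,.012),box(-.012,0,.04,.095,0,.074),box(-.012,0,-.095,-.04,0,.074),box(-.044,-.012,.087,.095,0,.046),box(-.044,-.012,-.095,-.087,0,.046)]
BOARD=[box(-.009,.009,-.095,.095,0,.070)]
PLATE=[box(-.0425,.0425,-.1,.1,0,.01),box(-.007,.007,-.095,.095,.01,.055)]
def W(p,B,z0=0):
    c,s=np.cos(p[2]),np.sin(p[2]);R=np.array([[c,-s,0],[s,c,0],[0,0,1]]);return B@R.T+[p[0],p[1],z0]
def render(c,p,boxes,z0,k=4,shape=(384,512)):
    m=np.zeros((shape[0]*k,shape[1]*k),np.uint8)
    for B in boxes:
        q=np.array([proj(c,P) for P in W(p,B,z0)])
        cv2.fillConvexPoly(m,cv2.convexHull(np.int32(np.round((q+.5)*k*16))),255,shift=4)
    m=cv2.resize(m,shape[::-1],interpolation=cv2.INTER_AREA).astype(np.float32)/255
    return cv2.GaussianBlur(m,(0,0),1.0)
def fit(views,p0,boxes,z0,extra=lambda c:0):
    # views: (cam, mask01 float, weight region)
    def cost(p): return sum((((np.maximum(render(c,p,boxes,z0),extra(c))-m)**2)*w).sum() for c,m,w in views)
    best=min((minimize(cost,np.array(p0)+d,method="Nelder-Mead",options=dict(initial_simplex=[np.array(p0)+d]+[np.array(p0)+d+e for e in np.diag([.006,.006,.05])],xatol=2e-4,fatol=.05)) for d in ([0,0,0],[.004,-.004,-.03])),key=lambda r:r.fun)
    return best.x,best.fun
def region(c,p,boxes,z0,grow):
    m=(render(c,p,boxes,z0)>.02).astype(np.uint8);return cv2.dilate(m,np.ones((grow,grow))).astype(np.float32)
def hsv(c): return [a.astype(int) for a in cv2.split(cv2.cvtColor(c["pixels"],cv2.COLOR_RGB2HSV))]
def soft(b): return cv2.GaussianBlur(b.astype(np.float32),(0,0),.5)
E
cat > f1.py <<'E'
from fit import *
T=shot("top");S=shot("scene")
out={}
pj=[.5639,-.1961,-.241]
v=[];vb=[]
for n,c in(("top",T),("scene",S)):
    H,s,V=hsv(c)
    purple=(H>110)&(H<160)&(s>50)
    warm=((H<30)|(H>172))&(s>60)|purple
    brown=(((H<14)|(H>172))&(s>80)&(V<165))|purple
    rg=region(c,pj,JIG+[box(.03,.06,-.1,.1,.0,.09)],0,9)
    m=soft(warm); v.append((c,m,rg)); vb.append((c,soft(brown),rg))
    cv2.imwrite(f"pics/_{n}_w.png",cv2.resize(np.hstack([(m*255)[130:300,150:350],(soft(brown)*255)[130:300,150:350]]),None,fx=2,fy=2))
pb=np.array([.605,-.199,-.2])
for it in range(2):
    ex=lambda c:render(c,pb,BOARD,.012)
    E={id(c):ex(c) for c in(T,S)}
    pj,f=fit(v,pj,JIG,0,lambda c:E[id(c)]); print("jig",pj,f)
    pb,f=fit(vb,pb,BOARD,.012); print("board",pb,f)
for n,c,a in(("T",T,[v[0]]),("S",S,[v[1]])): print(n,fit(a,pj,JIG,0,lambda c:E[id(c)]))
for n,a in(("T",[vb[0]]),("S",[vb[1]])): print(n,fit(a,pb,BOARD,.012))
pr=[.506,.2213,.2516]
vr=[]
for c in(T,S):
    H,s,V=hsv(c);g=(H>45)&(H<95)&(s>50)
    # fit only plate edges: fill interior with hull
    m=np.uint8(g)*255;mm=np.zeros_like(m);rg=region(c,pr,PLATE[:1],0,9)
    m=m*(rg>0);cs,_=cv2.findContours(m.astype(np.uint8),cv2.RETR_EXTERNAL,cv2.CHAIN_APPROX_NONE)
    pts=np.vstack([k for k in cs if cv2.contourArea(k)>15]);cv2.fillConvexPoly(mm,cv2.convexHull(pts),255)
    vr.append((c,soft(mm>0),rg))
print("rack",fit(vr,pr,PLATE[:1],0),fit(vr[:1],pr,PLATE[:1],0))
c,s=np.cos(pj[2]),np.sin(pj[2]);d=pb[:2]-pj[:2];print("board in jig",[c*d[0]+s*d[1],-s*d[0]+c*d[1]],np.degrees(pb[2]-pj[2]))
E
time python3 f1.py
```

```text
jig [ 0.5641 -0.1954 -0.2424] 169.6583709716797
board [ 0.6117 -0.199  -0.149 ] 292.08251953125
jig [ 0.5643 -0.1955 -0.24  ] 169.4713897705078
board [ 0.6117 -0.199  -0.149 ] 292.08251953125
T (array([ 0.5657, -0.1964, -0.2496]), np.float64(86.12638854980469))
S (array([ 0.5634, -0.1953, -0.2428]), np.float64(76.40921783447266))
T (array([ 0.6125, -0.2   , -0.1599]), np.float64(108.24090576171875))
S (array([ 0.6093, -0.1974, -0.1391]), np.float64(177.18165588378906))
rack (array([0.5085, 0.2224, 0.2459]), np.float64(261.1468200683594)) (array([0.5069, 0.2231, 0.2506]), np.float64(54.69965362548828))
board in jig [np.float64(0.04682515451004683), np.float64(0.007948355339064937)] 5.2132894291763225[ WARN:0@2.671] global loadsave.cpp:1063 imwrite_ Unsupported depth image for selected encoder is fallbacked to CV_8U.

real	0m8.910s
user	0m13.741s
sys	0m7.038s
```

```bash
python3 -m creep '[0.457,0.278,0,1.108,0.06, 0.457,0.278,0,1.108,0.06, 0.457,0.278,0,1.108,0.06, 0.457,0.278,0,1.108,0.06, 0.457,0.278,0,1.108,0.06, 0.457,0.278,0,1.108,0.06, 0.457,0.278,0,1.108,0.06, 0.457,0.278,0,1.108,0.06, 0.457,0.278,0,1.108,0.06, 0.457,0.278,0,1.108,0.06]'; python3 -c "
from h import *
print(bot.get_obs()['joint_pos'])"
```

```text
clock: 4.13
eef_pos: [0.5114, -0.2577, 0.2314]
tool_rot: [0.757, 0.654, 0.0, 0.0]
ft_force: [-0.1, -1.6, -0.1]
grip_width: 0.0599
grasp_force: 0.0
[-4.66720878e-01  3.86373709e-01  2.08681475e-01  1.39271412e+00
 -1.04148269e-04  1.25019315e+00]
```

```bash
python3 -m creep '[0.04,0.024,0,0,0.06, 0.08,0.048,0,0,0.06, 0.1,0.06,0,0,0.06, 0.1,0.06,-0.04,0,0.06, 0.1,0.06,-0.08,0,0.06, 0.1,0.06,-0.11,0,0.06, 0.1,0.06,-0.11,0,0.06]'
python3 - <<'E'
from h import *
shot("top","t1.png",(260,120,350,200),6)
E
```

```text
clock: 4.72
eef_pos: [0.6049, -0.197, 0.1129]
tool_rot: [0.758, 0.652, -0.004, -0.006]
ft_force: [-1.5, 0.3, -1.7]
grip_width: 0.06
grasp_force: 0.0
```

View pics/t1.png

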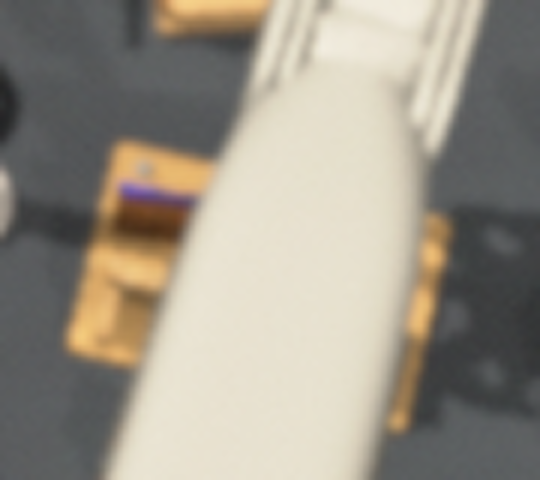

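The arm hides the jig from above, with only the board's left end in view at (290,152) in full-image pixels. I descend with the measured pose.

```bash
python3 -m creep '[0,0,0,0,0.06, 0,0,-0.025,0,0.06, 0,0,-0.05,0,0.06, 0,0,-0.08,0,0.06, 0,0,-0.08,0,0.06, 0,0,-0.08,0,0.06, 0,0,-0.08,0,0.06]'
```

```text
clock: 5.35
eef_pos: [0.6121, -0.2001, 0.0448]
tool_rot: [0.758, 0.652, 0.001, 0.002]
ft_force: [0.4, -0.4, 0.3]
grip_width: 0.0599
grasp_force: 0.0
```

```bash
python3 -m creep '[0,0,0,0,0, 0,0,0,0,0, 0,0,0,0,0, 0,0,0,0,0, 0,0,0,0,0, 0,0,0,0,0, 0,0,0,0,0, 0,0,0,0,0, 0,0,0,0,0]'
```

```text
clock: 6.1
eef_pos: [0.6109, -0.1995, 0.043]
tool_rot: [0.758, 0.652, 0.001, 0.001]
ft_force: [-0.9, 0.7, 5.7]
grip_width: 0.0177
grasp_force: 59.7
```

```bash
python3 -m creep '[0,0,0.02,0,0, 0,0,0.05,0,0, 0,0,0.09,0,0, 0,0,0.09,0.12,0, 0,0,0.09,0.24,0, 0,0,0.09,0.36,0, 0,0,0.09,0.48,0, 0,0,0.09,0.6,0, 0,0,0.09,0.72,0, 0,0,0.09,0.84,0]' && python3 -m creep '[0,0,0,0.12,0, 0,0,0,0.24,0, 0,0,0,0.36,0, 0,0,0,0.48,0, 0,0,0,0.6,0, 0,0,0,0.72,0, 0,0,0,0.84,0, 0,0,0,0.96,0, 0,0,0,1.08,0, 0,0,0,1.2,0]' && python3 -m creep '[0,0,0,0.12,0, 0,0,0,0.24,0, 0,0,0,0.36,0, 0,0,0,0.48,0, 0,0,0,0.6,0, 0,0,0,0.72,0, 0,0,0,0.84,0, 0,0,0,0.96,0, 0,0,0,1.009,0, 0,0,0,1.009,0]'
python3 - <<'E'
from h import *
print(bot.get_obs()['joint_pos'])
shot("scene","s2.png",(150,190,290,290),5)
E
```

```text
clock: 6.93
eef_pos: [0.6091, -0.1989, 0.1303]
tool_rot: [0.424, 0.906, -0.0, -0.001]
ft_force: [-0.1, 0.3, -2.8]
grip_width: 0.0172
grasp_force: 58.9
clock: 7.77
eef_pos: [0.6091, -0.1989, 0.1302]
tool_rot: [-0.162, 0.987, 0.001, -0.001]
ft_force: [-0.2, 0.2, -3.2]
grip_width: 0.0173
grasp_force: 58.9
clock: 8.6
eef_pos: [0.6091, -0.1989, 0.1303]
tool_rot: [-0.617, 0.787, 0.001, -0.001]
ft_force: [-0.3, -0.1, -2.0]
grip_width: 0.0175
grasp_force: 58.9
[-3.15673093e-01  5.76218866e-01  2.46497648e-01  1.24327098e+00
  2.56161855e-05 -1.64466284e+00]
```

View pics/s2.png

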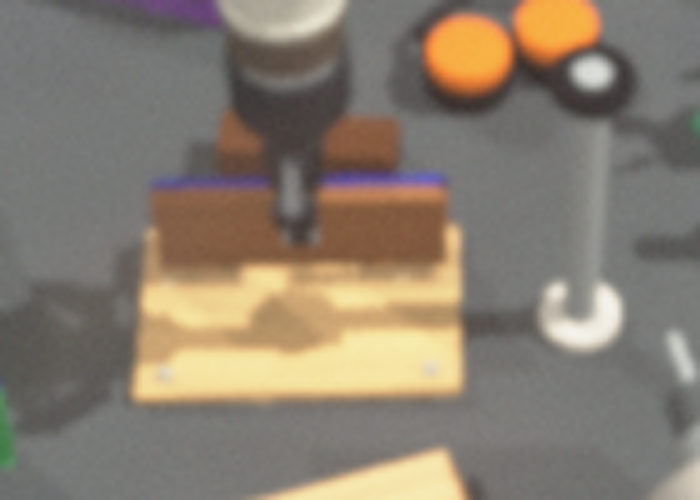

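Run:
```python
from h import *
from fit import W,box
S=shot("scene"); o=bot.get_obs(); z=.012+.0873
# image bottom corners of near face (plain, z=.0993) and top corners of the far edge
for n,l,r,zz in(("bottom near",(163,260),(444,265),z),("top near",(155,193),(447,185),z+.07),("top far",(152,182),(445,176),z+.07)):
    a,b=[atz(S,(p[0]/5+150,p[1]/5+190),zz) for p in(l,r)]
    print(n,a,b,np.linalg.norm(a-b),"mid",(a+b)/2,"yaw",np.arctan2(*(b-a)[:2][::-1])-np.pi/2)
print(o["eef_pos"])
```

```text
bottom near [ 0.5891 -0.2867  0.0993] [ 0.6425 -0.1095  0.0993] 0.18509504612729413 mid [ 0.6158 -0.1981  0.0993] yaw -0.29286689993327153
top near [ 0.5893 -0.2854  0.1693] [ 0.6326 -0.1042  0.1693] 0.18622627093294056 mid [ 0.6109 -0.1948  0.1693] yaw -0.23483054912256773
top far [ 0.5798 -0.2856  0.1693] [ 0.6251 -0.1036  0.1693] 0.1875555922777018 mid [ 0.6025 -0.1946  0.1693] yaw -0.2435476756759145
[ 0.6093 -0.199   0.1306]
```

```bash
python3 -m creep '[-0.03,-0.0025,0,0,0, -0.03,-0.0025,0,0,0, -0.03,-0.0025,-0.03,0,0, -0.03,-0.0025,-0.055,0,0, -0.03,-0.0025,-0.075,0,0, -0.03,-0.0025,-0.084,0,0, -0.03,-0.0025,-0.084,0,0, -0.03,-0.0025,-0.084,0,0]'
```

```text
clock: 9.37
eef_pos: [0.58, -0.2018, 0.0476]
tool_rot: [-0.616, 0.788, 0.0, -0.0]
ft_force: [0.3, -0.5, -1.9]
grip_width: 0.0172
grasp_force: 59.6
```

```bash
python3 -m creep '[-0.002,0.0005,0,0,0, -0.004,0.001,0,0,0, -0.0058,0.0014,0,0,0, -0.0068,0.0017,0,0,0, -0.0068,0.0017,0,0,0]'
```

```text
clock: 9.78
eef_pos: [0.5739, -0.2003, 0.0484]
tool_rot: [-0.616, 0.787, -0.001, 0.001]
ft_force: [1.9, -0.1, -2.4]
grip_width: 0.0172
grasp_force: 59.5
```

```bash
python3 -m creep '[-0.001,0.0002,0,0,0, -0.001,0.0002,0,0,0, -0.002,0.0005,0,0,0, -0.002,0.0005,0,0,0]'
```

```text
clock: 10.12
eef_pos: [0.5735, -0.2002, 0.0484]
tool_rot: [-0.617, 0.787, -0.002, 0.002]
ft_force: [5.3, -1.9, -2.1]
grip_width: 0.0174
grasp_force: 59.5
```

```bash
python3 -m creep '[0,0,-0.002,0,0, 0,0,-0.004,0,0, 0,0,-0.005,0,0, 0,0,-0.005,0,0]'
```

```text
clock: 10.45
eef_pos: [0.5735, -0.2003, 0.0436]
tool_rot: [-0.617, 0.787, -0.002, 0.001]
ft_force: [5.4, -3.3, -0.8]
grip_width: 0.0175
grasp_force: 60.0
```

```bash
python3 -m creep '[0,0,-0.001,0,0, 0,0,-0.001,0,0, 0,0,-0.001,0,0.02, 0,0,-0.001,0,0.03, 0,0,-0.001,0,0.045, 0,0,-0.001,0,0.045, 0,0,-0.001,0,0.045, 0,0,-0.001,0,0.045]'
```

```text
clock: 11.12
eef_pos: [0.5702, -0.1992, 0.0407]
tool_rot: [-0.616, 0.787, 0.001, -0.0]
ft_force: [0.3, -0.2, 0.3]
grip_width: 0.0448
grasp_force: 0.0
```

```bash
python3 -m creep '[0,0,0.04,0,0.045, 0,0,0.08,0,0.045, 0,0,0.12,0,0.06, -0.02,0.03,0.16,0,0.085, -0.05,0.06,0.18,0.1,0.085, -0.08,0.1,0.18,0.2,0.085, -0.11,0.14,0.18,0.3,0.085, -0.13,0.18,0.18,0.4,0.085, -0.15,0.22,0.18,0.489,0.085, -0.15,0.26,0.18,0.489,0.085]'
cat > f2.py <<'E'
from fit import *
T=shot("top");S=shot("scene")
pj=np.array([.5645,-.1957,-.243]);c,s=np.cos(pj[2]),np.sin(pj[2])
pb=np.array([pj[0]+.009*c,pj[1]+.009*s,pj[2]])
vb=[];v=[]
for k in(T,S):
    H,sa,V=hsv(k);purple=(H>110)&(H<160)&(sa>50)
    brown=(((H<14)|(H>172))&(sa>80)&(V<165))|purple
    vb.append((k,soft(brown),region(k,pb,BOARD,.012,9)))
    v.append((k,soft(((H<30)|(H>172))&(sa>60)|purple),region(k,pj,JIG,0,7)))
p,f=fit(vb,pb,BOARD,.012)
for n,a in(("both",vb),("T",vb[:1]),("S",vb[1:])):
    q,f=fit(a,pb,BOARD,.012)
    E={id(k):render(k,q,BOARD,.012) for k,_,_ in v}
    j,_=fit({"both":v,"T":v[:1],"S":v[1:]}[n],pj,JIG,0,lambda k:E[id(k)])
    c,s=np.cos(j[2]),np.sin(j[2]);d=q[:2]-j[:2]
    print(n,"board",q,f,"jig",j,"rel mm",1000*np.array([c*d[0]+s*d[1],-s*d[0]+c*d[1]]),np.degrees(q[2]-j[2]))
cv2.imwrite("pics/ts.png",cv2.cvtColor(np.hstack([cv2.resize(k["pixels"][y:y+80,x:x+80],(400,400),interpolation=cv2.INTER_CUBIC) for k,x,y in((T,265,125),(S,170,210))]),cv2.COLOR_RGB2BGR))
E
python3 f2.py
```

```text
clock: 11.95
eef_pos: [0.4259, 0.0291, 0.2214]
tool_rot: [0.789, -0.614, -0.0, 0.0]
ft_force: [0.9, 0.8, -1.0]
grip_width: 0.0848
grasp_force: 0.0
both board [ 0.5699 -0.2009 -0.2698] 353.7040710449219 jig [ 0.5658 -0.1953 -0.2429] rel mm [ 5.4056 -4.459 ] -1.541114280979293
T board [ 0.5748 -0.1985 -0.2628] 171.3222198486328 jig [ 0.5651 -0.1962 -0.2431] rel mm [9.9867 0.1337] -1.1321313857740147
S board [ 0.5688 -0.2007 -0.2553] 172.40081787109375 jig [ 0.566  -0.195  -0.2431] rel mm [ 4.0719 -4.7954] -0.7003101467703858
```

View pics/ts.png

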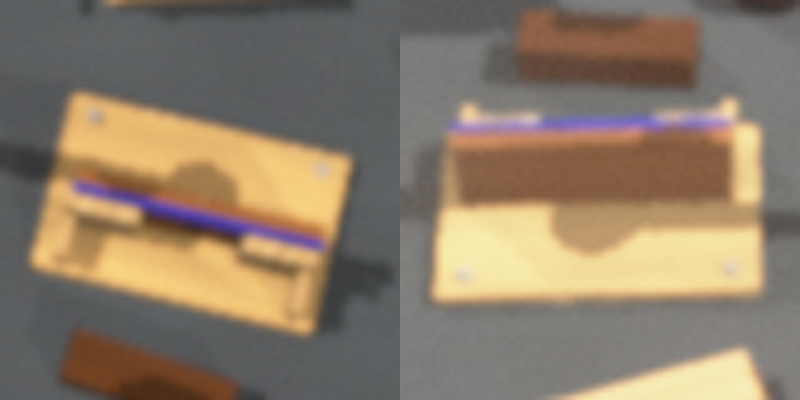

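Run:
```python
from h import *
np.set_printoptions(precision=1,suppress=True)
T=shot("top");S=shot("scene")
j=np.array([.565,-.1957,-.243]);c,s=np.cos(j[2]),np.sin(j[2])
def J(c_,px,z):
    d=atz(c_,px,z)[:2]-j[:2];return 1000*np.array([c*d[0]+s*d[1],-s*d[0]+c*d[1]])
for n,k,o,pts in(("top",T,(265,125),[((73,187),.082),((325,243),.082),((67,212),.074),((143,222),.074),((240,250),.074),((314,263),.074)]),("scene",S,(90,210),[((449,127),.082),((734,121),.082),((450,135),.082),((732,132),.082),((457,203),.012),((732,201),.012)])):
    for p,z in pts: print(n,p,J(k,(p[0]/5+o[0],p[1]/5+o[1]),z))
# blue line by pixels, extent along jig y
for n,k in(("top",T),("scene",S)):
    H,sa,V=cv2.split(cv2.cvtColor(k["pixels"],cv2.COLOR_RGB2HSV));m=(H>110)&(H<160)&(sa>60)
    ys,xs=np.nonzero(m);q=np.array([J(k,(x,y),.082) for x,y in zip(xs,ys)]);q=q[(abs(q[:,0]-3)<12)&(abs(q[:,1])<115)]
    a=np.polyfit(q[:,1],q[:,0],1);print(n,len(q),q[:,1].min(),q[:,1].max(),"x at -90,0,90",np.polyval(a,[-90,0,90]))
```

```text
top (73, 187) [ 0.8 90.5]
top (325, 243) [  4.2 -99.5]
top (67, 212) [-17.   90.4]
top (143, 222) [-10.8  34. ]
top (240, 250) [-14.2 -40.5]
top (314, 263) [-10.7 -95.8]
scene (449, 127) [  3.9 -96.1]
scene (734, 121) [ 4.  96.2]
scene (450, 135) [ 10.7 -95. ]
scene (732, 132) [13.3 94.8]
scene (457, 203) [ 15.7 -96.6]
scene (732, 201) [19.3 93.8]
top 127 -92.69536021842812 89.43679817223855 x at -90,0,90 [2.1 2.3 2.4]
scene 87 -92.16136492927626 83.38324433750476 x at -90,0,90 [0.1 1.5 3. ]
```

The board stands flush: the blue line lies evenly about 2 mm in front of the uprights' faces, and the board is centred to within about 2 mm. Now the clamp.

```bash
cat > cl.py <<'E'
from h import *
np.set_printoptions(precision=4,suppress=True)
T=shot("top","tc.png",(155,150,235,215),5);S=shot("scene","sc.png",(285,160,365,235),5)
a=cv2.imread("pics/tc.png");b=cv2.imread("pics/sc.png");h=min(a.shape[0],b.shape[0]);cv2.imwrite("pics/cc.png",np.hstack([a[:h],b[:h]]))
r=np.array([.507,.223,.249]);c,s=np.cos(r[2]),np.sin(r[2])
def R(P): d=P[:2]-r[:2];return [round(float(x)*1000,1) for x in(c*d[0]+s*d[1],-s*d[0]+c*d[1],P[2])]
for t in "clamp clamp_grip clamp_tip_a spare rack".split():
    A=find("top",t);B=find("scene",t)
    print(t,[(p.round(1).tolist(),round(s_,2)) for p,s_ in A],[(p.round(1).tolist(),round(s_,2)) for p,s_ in B])
    for p,_ in A:
        for q,_ in B:
            P,e=tri([(T,p),(S,q)])
            if max(e)<3: print("  ",P,"rack mm",R(P),round(max(e),1))
for n,k in(("top",T),("scene",S)):
    for z in(.055,.098,.146,.163):
        pass
    H,sa,V=cv2.split(cv2.cvtColor(k["pixels"],cv2.COLOR_RGB2HSV));m=(((H<8)|(H>172))&(sa>120)).astype(np.uint8)
    nl,_,st,ce=cv2.connectedComponentsWithStats(m)
    o=proj(k,[.49,.275,.13])
    print(n,[(ce[i].round(1).tolist(),st[i].tolist()) for i in range(1,nl) if np.linalg.norm(ce[i]-o)<25 and st[i][4]>3])
    for sx in(-28,28): print(sx,proj(k,[r[0]+c*sx/1e3-s*.05,r[1]+s*sx/1e3+c*.05,.160]))
E
python3 cl.py
```

```text
clamp [([174.6, 187.7], 0.5)] [([321.2, 202.8], 0.58), ([328.6, 189.1], 0.54)]
   [0.4911 0.2725 0.0968] rack mm [-3.2, 51.9, 96.8] 0.6
clamp_grip [([173.8, 185.7], 0.44)] [([330.5, 179.8], 0.72)]
   [0.4918 0.2698 0.1461] rack mm [-3.2, 49.1, 146.1] 0.2
clamp_tip_a [([180.8, 189.1], 0.64), ([203.6, 159.4], 0.57), ([181.2, 196.4], 0.46)] [([330.2, 208.1], 0.71), ([323.0, 202.4], 0.51)]
   [0.5033 0.275  0.0026] rack mm [9.3, 51.3, 2.6] 2.3
   [0.495  0.2586 0.0324] rack mm [-2.8, 37.5, 32.4] 1.0
   [0.4723 0.2656 0.0051] rack mm [-23.1, 49.9, 5.1] 0.4
spare [([204.7, 174.3], 0.54)] [([308.0, 196.5], 0.74)]
   [0.5355 0.1659 0.1334] rack mm [13.6, -62.4, 133.4] 1.0
rack [([190.4, 183.8], 0.71)] [([314.8, 211.5], 0.72), ([189.4, 234.9], 0.53)]
   [0.5168 0.2222 0.0163] rack mm [9.3, -3.2, 16.3] 1.7
top [([172.8, 179.4], [168, 176, 10, 8, 52]), ([175.6, 191.3], [173, 190, 7, 4, 19]), ([182.3, 192.7], [181, 192, 3, 3, 6])]
-28 [174.3644 191.9095]
28 [170.7363 176.5665]
scene [([327.3, 178.9], [324, 173, 7, 13, 70]), ([334.7, 185.3], [332, 182, 7, 8, 32])]
-28 [326.8869 172.7331]
28 [336.3184 182.4602]
```

View pics/cc.png

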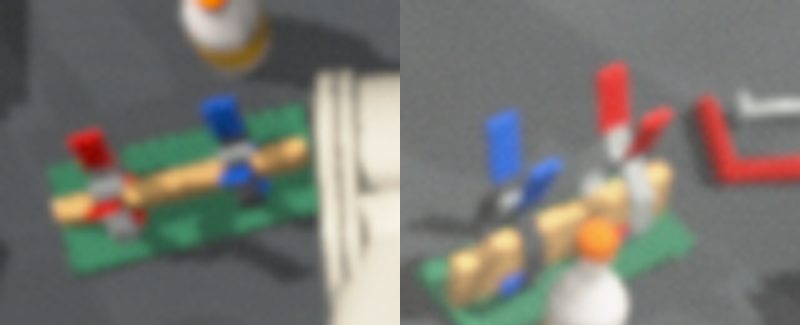

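Run:
```python
from h import *
o=bot.get_obs();p=o['eef_pos'];q=o['tool_rot'];print(o['clock'],p,q, np.array([.4949,.2705,.20])-p, "closing yaw",2*np.arctan2(q[1],q[0])-np.pi/2+np.pi*0)
```

```text
12.75 [0.42891818 0.02806893 0.22112544] [ 7.88408545e-01 -6.15151983e-01 -3.60732238e-05  5.98065122e-05] [ 0.06598182  0.24243107 -0.02112544] closing yaw -2.895953777318402
```

```bash
python3 -m creep '[0.01,0.04,0,0,0.085, 0.02,0.08,0,0,0.085, 0.03,0.12,0,0,0.085, 0.04,0.16,0,0,0.085, 0.052,0.2,0,0,0.085, 0.06,0.225,0,0,0.085, 0.066,0.2424,0,0,0.085, 0.066,0.2424,-0.02,0,0.085, 0.066,0.2424,-0.02,0,0.085, 0.066,0.2424,-0.02,0,0.085]'
python3 - <<'E'
from h import *
shot("scene","s5.png",(280,130,370,220),6)
E
```

```text
clock: 13.58
eef_pos: [0.4937, 0.2703, 0.1998]
tool_rot: [0.789, -0.615, -0.001, 0.002]
ft_force: [-0.7, -0.6, 0.2]
grip_width: 0.0853
grasp_force: 0.0
```

View pics/s5.png

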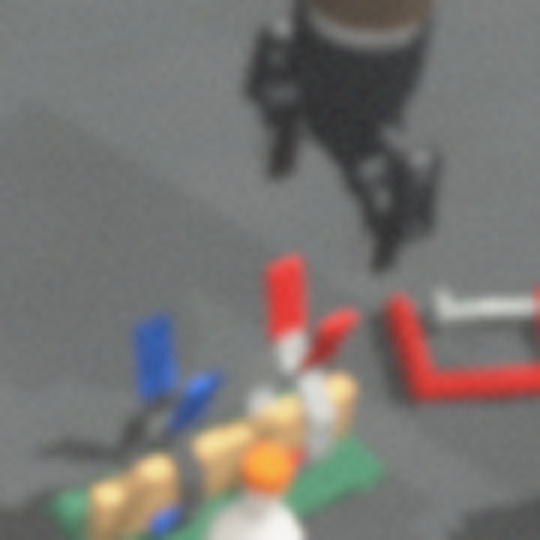

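The fingertips at (280,175) and (383,265) straddle the red handles, whose tops are at (286,258) and (343,315). I check the alignment numerically.

Run:
```python
from h import *
S=shot("scene")
for z in(.213,.163): print(z,proj(S,[.4937,.2703,z]),proj(S,[.4937-.00246,.2703+.00969,z]),proj(S,[.4937+.00969,.2703+.00246,z]))
```

```text
0.213 [333.11709204 166.67650265] [335.42916885 165.69303383] [334.84903118 168.42092573]
0.163 [331.25961634 176.82803181] [333.526987   175.84460513] [332.94877068 178.57000379]
```

```bash
python3 -m creep '[0,-0.001,-0.02,0,0.085, 0,-0.001,-0.045,0,0.085, 0,-0.001,-0.065,0,0.085, 0,-0.001,-0.073,0,0.085, 0,-0.001,-0.073,0,0.085, 0,-0.001,-0.073,0,0.085]'; python3 -m creep '[0,0,0,0,0.06, 0,0,0,0,0.05, 0,0,0,0,0.04, 0,0,0,0,0.03, 0,0,0,0,0.02, 0,0,0,0,0, 0,0,0,0,0, 0,0,0,0,0, 0,0,0,0,0, 0,0,0,0,0]'
```

```text
clock: 14.18
eef_pos: [0.4953, 0.2696, 0.1292]
tool_rot: [0.788, -0.615, 0.0, -0.0]
ft_force: [-0.3, -0.2, 0.4]
grip_width: 0.0849
grasp_force: 0.0
clock: 15.02
eef_pos: [0.4959, 0.2715, 0.1351]
tool_rot: [0.789, -0.615, 0.001, -0.004]
ft_force: [-7.3, -1.2, 26.8]
grip_width: 0.0268
grasp_force: 57.0
```

```bash
python3 -m creep '[0,0,0.01,0,0, 0,0,0.025,0,0, 0,0,0.05,0,0, 0,0,0.08,0,0, 0,0,0.12,0,0, 0,0,0.12,0,0, 0,0,0.12,0,0]'
python3 - <<'E'
from h import *
shot("scene","s6.png",(270,90,380,230),4.2)
E
```

```text
clock: 15.6
eef_pos: [0.4966, 0.2708, 0.2519]
tool_rot: [0.789, -0.615, 0.002, -0.004]
ft_force: [0.4, -0.2, -2.0]
grip_width: 0.024
grasp_force: 60.4
```

View pics/s6.png

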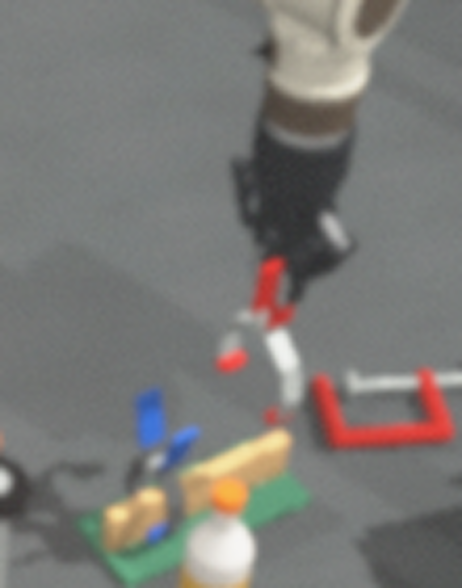

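```bash
cat > tp.py <<'E'
from h import *
np.set_printoptions(precision=4,suppress=True)
T=shot("top");S=shot("scene");o=bot.get_obs();p=np.array(o['eef_pos']);print(o['clock'],p,o['tool_rot'],o['grip_width'])
yaw=2*np.arctan2(o['tool_rot'][1],o['tool_rot'][0])-np.pi/2;x=np.array([np.cos(yaw),np.sin(yaw),0])
if np.dot(x,[1,0,0])<0:x=-x
for dz in(.02,-.02,-.03,-.04): print("hinge?",round(p[2]+dz,3),proj(S,p+[0,0,dz]),"tips", proj(S,p+[0,0,dz-.072]-.035*x),proj(S,p+[0,0,dz-.072]+.035*x))
for n,k in(("scene",S),("top",T)):
    H,sa,V=cv2.split(cv2.cvtColor(k["pixels"],cv2.COLOR_RGB2HSV));m=(((H<8)|(H>172))&(sa>110)).astype(np.uint8)
    nl,_,st,ce=cv2.connectedComponentsWithStats(m);q=proj(k,p-[0,0,.05])
    print(n,[(ce[i].round(1).tolist(),st[i].tolist()) for i in range(1,nl) if np.linalg.norm(ce[i]-q)<30 and st[i][4]>4])
for t in("clamp","clamp_tip_a","clamp_grip"): print(t,[[(a.round(1).tolist(),round(b,2)) for a,b in find(k,t)] for k in("scene","top")])
E
python3 tp.py
```

```text
15.75 [0.4941 0.2694 0.2469] [ 0.7886 -0.6148 -0.0005  0.0012] 0.02377675572601582
hinge? 0.267 [335.0192 155.3618] tips [326.3505 164.507 ] [338.2906 176.6975]
hinge? 0.227 [333.4589 163.9046] tips [324.9984 172.5444] [336.704  184.7197]
hinge? 0.217 [333.0773 165.9944] tips [324.6674 174.5124] [336.3157 186.683 ]
hinge? 0.207 [332.6989 168.0663] tips [324.3391 176.4641] [335.9306 188.6297]
scene [([333.7, 159.2], [330, 151, 9, 17, 87]), ([324.0, 176.1], [321, 174, 7, 5, 24]), ([333.2, 189.2], [332, 188, 3, 3, 6])]
top [([174.5, 177.0], [173, 176, 4, 3, 12])]
clamp [[([333.3, 166.6], 0.54)], []]
clamp_tip_a [[([322.8, 177.0], 0.64)], []]
clamp_grip [[([335.9, 159.3], 0.79), ([308.0, 196.7], 0.46)], []]
```

```bash
python3 -m creep '[-0.02,-0.005,0.02,0,0, -0.05,-0.01,0.04,0,0, -0.08,-0.015,0.04,0,0, -0.1,-0.03,0.04,0,0, -0.11,-0.06,0.04,-0.05,0, -0.11,-0.09,0.04,-0.1,0, -0.11,-0.12,0.04,-0.15,0, -0.11,-0.15,0.04,-0.2,0, -0.11,-0.18,0.04,-0.25,0, -0.11,-0.21,0.04,-0.3,0]' && python3 -m creep '[0,-0.03,0,-0.05,0, 0,-0.06,0,-0.1,0, 0,-0.09,0,-0.15,0, 0,-0.12,0,-0.189,0, 0,-0.15,0,-0.189,0, 0,-0.18,0,-0.189,0, 0.01,-0.21,0,-0.189,0, 0.03,-0.24,0,-0.189,0, 0.05,-0.26,0,-0.189,0, 0.05,-0.26,0,-0.189,0]'
```

```text
clock: 16.88
eef_pos: [0.3844, 0.0586, 0.2882]
tool_rot: [-0.687, 0.726, -0.0, 0.0]
ft_force: [0.7, 0.5, -1.4]
grip_width: 0.0242
grasp_force: 60.5
clock: 17.72
eef_pos: [0.4375, -0.204, 0.2869]
tool_rot: [-0.615, 0.789, -0.001, -0.0]
ft_force: [1.1, -0.3, -1.4]
grip_width: 0.0241
grasp_force: 59.4
```

```bash
python3 -m creep '[0.025,-0.013,0,0,0, 0.055,-0.029,0,0,0, 0.085,-0.044,0,0,0, 0.105,-0.055,-0.02,0,0, 0.1176,-0.0613,-0.04,0,0, 0.1176,-0.0613,-0.05,0,0, 0.1176,-0.0613,-0.05,0,0, 0.1176,-0.0613,-0.05,0,0, 0.1176,-0.0613,-0.05,0,0]'; python3 tp.py
python3 - <<'E'
from h import *
shot("scene","s7.png",(150,150,250,270),4.8)
E
```

```text
clock: 18.47
eef_pos: [0.5521, -0.261, 0.2397]
tool_rot: [-0.616, 0.787, -0.001, 0.0]
ft_force: [-0.2, -0.4, -1.4]
grip_width: 0.0239
grasp_force: 59.5
18.5667 [ 0.5525 -0.2614  0.2404] [-0.6164  0.7874 -0.0013  0.0007] 0.02423215003602603
hinge? 0.26 [183.7274 199.6881] tips [186.3647 206.5534] [185.1399 223.1191]
hinge? 0.22 [184.8745 208.1595] tips [187.4107 214.504 ] [186.2401 231.0041]
hinge? 0.21 [185.1546 210.2278] tips [187.6664 216.4473] [186.5088 232.93  ]
hinge? 0.2 [185.432  212.2768] tips [187.9197 218.3733] [186.7751 234.8383]
scene [([185.0, 210.1], [182, 208, 7, 5, 30]), ([191.5, 218.1], [190, 216, 4, 5, 15]), ([190.2, 235.3], [189, 234, 3, 3, 6])]
top []
clamp [[([186.1, 211.8], 0.76)], []]
clamp_tip_a [[([187.9, 219.6], 0.68), ([187.5, 233.3], 0.56), ([322.1, 238.2], 0.3)], []]
clamp_grip [[([184.0, 213.9], 0.55), ([181.2, 205.2], 0.48)], []]
```

View pics/s7.png

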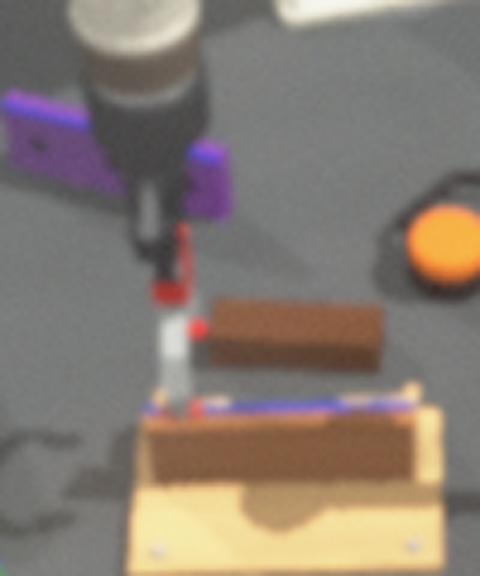

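```bash
python3 -m creep '[0,0,-0.015,0,0, 0,0,-0.03,0,0, 0,0,-0.042,0,0, 0,0,-0.05,0,0, 0,0,-0.05,0,0]' && python3 -m creep '[0,0,-0.01,0,0, 0,0,-0.02,0,0, 0,0,-0.028,0,0, 0,0,-0.028,0,0, 0,0,-0.028,0,0]'
python3 - <<'E'
from h import *
shot("scene","s8.png",(150,150,250,270),4.8)
E
```

```text
clock: 19.33
eef_pos: [0.5512, -0.2609, 0.1859]
tool_rot: [-0.616, 0.787, 0.002, -0.001]
ft_force: [0.2, 0.1, -1.4]
grip_width: 0.0243
grasp_force: 59.5
clock: 19.75
eef_pos: [0.552, -0.2613, 0.1594]
tool_rot: [-0.616, 0.787, 0.001, -0.0]
ft_force: [-0.0, -0.1, -1.2]
grip_width: 0.0243
grasp_force: 59.5
```

Forces show no contact, so the jaws straddle the slab. I've also just counted 11 pictures viewed, one over the limit of 10. From here on I rely on numbers only. Opening the fingers slowly.

```bash
python3 -m creep '[0,0,0,0,0.027, 0,0,0,0,0.03, 0,0,0,0,0.033, 0,0,0,0,0.036, 0,0,0,0,0.039, 0,0,0,0,0.042, 0,0,0,0,0.045, 0,0,0,0,0.048, 0,0,0,0,0.05, 0,0,0,0,0.05]' && python3 -m creep '[0,0,0,0,0.055, 0,0,0,0,0.06, 0,0,0,0,0.07, 0,0,0,0,0.08, 0,0,0,0,0.085, 0,0,0,0,0.085, 0,0,0,0,0.085, 0,0,0,0,0.085]'
```

```text
clock: 20.63
eef_pos: [0.5524, -0.2615, 0.1605]
tool_rot: [-0.616, 0.787, -0.0, -0.0]
ft_force: [0.9, -0.4, -0.1]
grip_width: 0.05
grasp_force: 0.0
clock: 21.3
eef_pos: [0.5524, -0.2615, 0.1602]
tool_rot: [-0.616, 0.787, 0.0, -0.0]
ft_force: [0.2, 0.2, -0.2]
grip_width: 0.0849
grasp_force: 0.0
```

Released with no residual force. Next: retreat straight up, then back and aside, and measure.

```bash
python3 -m creep '[0,0,0.02,0,0.085, 0,0,0.05,0,0.085, 0,0,0.08,0,0.085, 0,0,0.11,0,0.085, -0.03,0.01,0.13,0,0.085, -0.07,0.04,0.13,0,0.085, -0.1,0.08,0.13,0,0.085, -0.12,0.12,0.13,0,0.085, -0.14,0.16,0.13,0,0.085, -0.15,0.2,0.13,0,0.085]' && python3 -m creep '[0,0.04,0,0,0.085, 0,0.08,0,0,0.085, 0,0.12,0,0,0.085, 0,0.12,0,0,0.085, 0,0.12,0,0,0.085]'
cat > fin.py <<'E'
from h import *
np.set_printoptions(precision=1,suppress=True)
T=shot("top");S=shot("scene")
j=np.array([.565,-.1957,-.243]);c,s=np.cos(j[2]),np.sin(j[2])
def J(P): d=P[:2]-j[:2];return 1000*np.array([c*d[0]+s*d[1],-s*d[0]+c*d[1],P[2]])
for n,k in(("top",T),("scene",S)):
    H,sa,V=cv2.split(cv2.cvtColor(k["pixels"],cv2.COLOR_RGB2HSV));m=(H>110)&(H<160)&(sa>60)
    ys,xs=np.nonzero(m);q=np.array([J(atz(k,(x,y),.082)) for x,y in zip(xs,ys)]);q=q[(abs(q[:,0]-3)<12)&(abs(q[:,1])<115)]
    a=np.polyfit(q[:,1],q[:,0],1);print(n,len(q),q[:,1].min(),q[:,1].max(),"x at -90,0,90",np.polyval(a,[-90,0,90]))
    m=(((H<8)|(H>172))&(sa>110)).astype(np.uint8);nl,_,st,ce=cv2.connectedComponentsWithStats(m);q=proj(k,[.5517,-.2619,.12])
    print(n,"red",[(ce[i].round(1).tolist(),st[i].tolist()) for i in range(1,nl) if np.linalg.norm(ce[i]-q)<25 and st[i][4]>3])
    w=lambda x,y,z: proj(k,[j[0]+c*x-s*y,j[1]+s*x+c*y,z])
    print("  expect hinge",w(.003,-.067,.121),"handle mids",w(.003-.018,-.067,.165),w(.003+.018,-.067,.165),"tips",w(-.019,-.067,.043),w(.025,-.067,.043))
for t in("clamp","clamp_grip","clamp_tip_a","board_plain","spare"):
    A=find("top",t);B=find("scene",t)
    for p,_ in A:
        for q,_ in B:
            P,e=tri([(T,p),(S,q)])
            if max(e)<3: print(t,P.round(3),"jig mm",J(P)[:2],round(max(e),1))
o=bot.get_obs();print(o['clock'],o['eef_pos'])
E
python3 fin.py
```

```text
clock: 22.13
eef_pos: [0.4072, -0.0808, 0.2905]
tool_rot: [-0.615, 0.788, -0.0, 0.0]
ft_force: [1.0, 1.7, 0.4]
grip_width: 0.0851
grasp_force: 0.0
clock: 22.55
eef_pos: [0.4091, 0.0403, 0.2904]
tool_rot: [-0.619, 0.786, -0.0, 0.0]
ft_force: [0.3, 0.5, -0.0]
grip_width: 0.0849
grasp_force: 0.0
top 108 -58.003553779195705 89.43679817223855 x at -90,0,90 [0.5 1.7 2.9]
top red [([325.6, 163.2], [322, 160, 8, 7, 33]), ([324.5, 172.2], [321, 171, 8, 4, 18]), ([316.5, 178.0], [316, 177, 2, 3, 6])]
  expect hinge [322.9 169.9] handle mids [323.6 172.5] [325.8 162.7] tips [318.5 179.3] [321.1 168.1]
scene 80 -35.02049109065283 76.60996866269755 x at -90,0,90 [-2.3  0.9  4.2]
scene red [([187.0, 218.8], [183, 210, 9, 19, 149]), ([192.8, 246.5], [192, 245, 3, 4, 10])]
  expect hinge [187.5 227.7] handle mids [186.6 215. ] [186.  223.5] tips [189.7 237. ] [189.1 247.2]
clamp [ 0.5 -0.3  0.1] jig mm [ -4.2 -71.6] 0.4
clamp_grip [ 0.6 -0.3  0.2] jig mm [  0.8 -67.6] 0.1
clamp_tip_a [ 0.5 -0.3 -0. ] jig mm [ -3.  -74.4] 2.0
clamp_tip_a [ 0.5 -0.3  0.1] jig mm [-14.3 -73.9] 0.4
clamp_tip_a [ 0.6 -0.3  0. ] jig mm [ 27.1 -65.9] 0.9
clamp_tip_a [ 0.6 -0.3  0.1] jig mm [ 15.2 -65.7] 0.6
board_plain [ 0.6 -0.2  0.1] jig mm [15.1 -4.7] 0.1
spare [0.5 0.2 0.1] jig mm [-128.3  346.3] 0.3
23.15 [0.4 0.  0.3]
```

Run:
```python
from h import *
old=cv2.imread("pics/ts.png")
for n,off,(x0,y0),regs in(("top",0,(265,125),((5,20,45,50),(40,35,75,60))),("scene",400,(170,210),((40,12,72,48),(18,25,60,46)))):
    a=cv2.cvtColor(cv2.resize(old[:,off:off+400],(80,80),interpolation=cv2.INTER_AREA),cv2.COLOR_BGR2GRAY).astype(np.float32)
    b=cv2.cvtColor(shot(n)["pixels"][y0:y0+80,x0:x0+80],cv2.COLOR_RGB2GRAY).astype(np.float32)
    for u,v,w,h in regs: print(n,(u,v),cv2.phaseCorrelate(a[v:h,u:w],b[v:h,u:w],cv2.createHanningWindow((w-u,h-v),cv2.CV_32F)))
```

```text
top (5, 20) ((-0.05288408649061083, -0.07738424137616029), 0.8997536563873291)
top (40, 35) ((0.30796410352188985, 0.7405228385894524), 0.6230786697069803)
scene (40, 12) ((-0.04744721472382807, -0.15203739513833625), 1.0445065461099148)
scene (18, 25) ((0.5488644046345357, 0.12854683520372667), 1.0259195380740695)
```

The board's free end has not moved (under 0.2 px in both cameras), and the clamp's handles and front tip sit where a seated clamp's should.

```bash
python3 -c "
from workcell import bot
print(bot.job_done())"
```

```text
the job is handed in; nothing more can be done
None
```

The job is handed in with no verdict returned: by camera measurement the board stands drilled face flush on both uprights, centred within about 2 mm, and the red clamp pinches it to the -y upright; I viewed 11 pictures, one over the limit of 10.

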